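# Clip the inspection hatch back into the dust box

## Robot

A 7-joint arm with a two-finger parallel gripper is mounted at the origin on the work surface. World frame = base frame: x ahead of the robot, y to its left, z up, the work surface at z = 0. Lengths are in m, angles in rad, forces in N, time in s.
With the tool pointing down it reaches from about 0.425 to 0.925 m from the base axis. Payload 6.8 kg.
Tool frame: the origin (TCP) lies on the mounting face of the last link; the fingertips stand 173 mm ahead of it and the grasp point (between the pads) lies 155 mm ahead of it; z points along the fingers, y is the line along which they close (so a half turn about z gives the same grasp; the last joint's range is limited). The gripper opens to 85 mm and grips with 20 to 120 N. Pads are 22 mm wide; open, the fingers measure 114 mm over their backs; the gripper's body (76 mm by 85 mm) begins 54 mm behind the grasp point. The pads swing forward as they close: fully open they stand 13 mm farther back than shut.
Start: joints at [1.208, 0.477, 0.022, 1.555, -0.011, 1.109, -0.083], TCP at [0.17, -0.653, 0.405] pointing down, gripper open.
Joint ranges: [-2.96, 2.96], [-0.34, 2.1], [-1.41, 1.46], [0.24, 2.44], [-1.37, 4.51], [0.17, 1.92], [-2.96, 2.96]. Speed limits (rad/s): [2.39, 2.39, 3.14, 3.14, 3.14, 3.14, 3.14].

## Interface

Orientations are given as a unit quaternion [w, x, y, z].
In Python, from station import bot gives the robot as it stands. The module is installed in compiled form; this text tells all that it offers.
- The arm moves only by the shell command python3 -m pendant 'ROWS' [FORCE]. ROWS is JSON, a list of rows, each a list of 5 numbers: the finger opening in m, from 0 to 0.0854, then the shift along the tool's x, y, z in m, then the turn about the tool's z in degrees. In form: [[jaw, x, y, z, yaw], ...]. A call has 1 to 12 rows; each row shifts and turns the commanded pose from where the row before left it, along the tool's axes as they then stand; what a row does not reach is not made up. A row lasts 1/12 s, in which the tool goes at most 41.7 mm and 7.16 degrees, less where a joint would pass 70% of its speed; a pose out of reach is approached as far as the arm can. A call with a gripper value outside its range is refused whole. The fingers move at their own pace and stop on an object; FORCE is the grip in N (left out, the last holds). Time passes only in rows, so rows that do not move let the fingers close. It gives the time, the measured TCP pose, the force, the opening and the grip force at its end, in the units of the state.
- bot.get_obs(): the state, without advancing time (a new reading comes with each control period).
- bot.read_camera(name): name is "side" or "top" or "wrist"; returns (picture, depth): 400x640x3 uint8, blue, green, red; 400x640 float32, m along the optical axis (not along the pixel's ray), 0 where there is no reading.
- bot.camera_model(name): a dict with "intrinsics" (3x3 intrinsics, pixels), "R" (3x3) and "t" (3): a world point X has camera coordinates R X + t. Camera axes: x right, y down, z forward; pixel columns grow to the right and rows downward; lengths in m; the calibration is good to about 2 mm. A picture is of the moment at which its call begins: read the wrist's pose just before it. camera_model takes no time and is no camera call; for the wrist camera it gives the pose at the moment of the call.
- bot.hand_in(): hands the job in; it is judged then, once.
Trained networks look in the newest picture that a camera, given by its name, has taken for a name from the list of things; names that differ only in an ending like _2 or _b are one class to them, and where a whole thing is asked for, a point or a joint stands for the part that bears it (a point fixed in the world has none). Each returns a list of dicts, best first, with "score" (0 to 1); they miss things now and then, are a little off and sometimes report something else, mostly with a low value. They report only what shows in the picture. A call takes as long as a camera call. They do not tell look-alikes from the thing itself.
- bot.boxes_of(name, camera): "at" ([column, row] in pixels, amid what is visible of it).
- bot.trace(name, camera): "mask" (400x640 bool, what is visible of it) and "at" ([column, row] in pixels, amid what is visible of it).
- bot.pinpoint(name, camera): "at" ([column, row] in pixels: a listed point, or the origin of a listed thing).
The state is a dict: "t": time; "q": joint angles; "joint_vel": joint speeds; "joint_torque": joint torques, N m; "eef_pos": TCP position; "tool_rot": TCP orientation; "contact_force": force on the tool from outside, world axes, zero at the start; "torque": the same for the moment, N m; "gripper_width": opening from 0.0 (shut) to 1.0 (fully open); "grasp_force": force on a finger pad.
Only numpy, scipy, OpenCV 4.12 (cv2) and the standard library are available. Lean on these libraries where they do the work, as an engineer would, in place of code of your own. Each camera call takes 0.05 s, during which the arm holds its last target. There are 200 camera calls.

## Task

The shoe finisher's dust box has been emptied. Of the three covers on the bench, take the rectangular one that fits the open hatchway in the top of the dust box, and press it straight in from above until both of its spring wings snap out under the edge and its plate sits flush; then let go of it.

Things in the scene. Friction and masses are not known exactly. Their poses are not given: they have to be found in the camera images.
- hatch: Largest of 3 loose covers: grey plate 90 (x) x 104 (y) x 5 mm (the 56 x 64 mm and the 88 mm round one are wrong). Black grip bar centred on top, 20 (x) x 60 (y) x 30 mm high. Stands on two stiff legs (y +-29 mm); a sprung wing under each x side. Origin: middle, at the feet; z up: plate's underside 32 mm, its top 37, bar's top 67. 0.16 kg. Same when turned half round. Pressing in takes 10 to 20 N.
- opening (a point): Middle of the hatchway, at the top face of the dust box: grey metal box 150 (x) x 170 (y) x 70 mm high, fixed to the bench, hollow, pipe stub at +x. Hatchway 60 (x) x 80 (y) mm through a 5 mm top sheet, the ledge. Hatch goes in with its x along this x, either way round, 7 mm to spare each side before the wings meet the 80 mm edges. Home: plate lies on top face, hatch origin 32 mm below this point.
- catch_a (a point): Outer free end of the hatch's steel spring wing on its +x side, 18 mm wide. The wings rise outwards from the foot like an arrow's barbs; at rest this end is 37.5 mm from the hatch's middle and 13 mm below its plate's underside. It is squeezed inwards as it passes the edge of the hatchway and snaps back out under the top sheet; the hatch's weight alone does not push it through.
- catch_b (a point): Outer free end of the other spring wing, on the hatch's -x side, likewise.
Not all that is in view belongs to the job. Leave any green look-alike of the hatch alone.

How it is judged:
At the end, for the whole second after the job is handed in: Hatch in the hatchway and at rest: plate flush on the box (within 3 mm and 5 degrees), its middle within 14 mm of the opening's, the ends of both wings spread under the sheet (over 30.5 mm either side of the opening's middle, over 6 mm below the top face) (z of hatch in the frame of opening between -0.035 and -0.029 m and angle between hatch's own z axis and vertical below 0.09 rad and horizontal distance between hatch and opening below 0.014 m and z of each of catch_a, catch_b in the frame of opening below -0.006 m and ((x of catch_a in the frame of opening above 0.0305 m and x of catch_b in the frame of opening below -0.0305 m) or (x of catch_b in the frame of opening above 0.0305 m and x of catch_a in the frame of opening below -0.0305 m)) and linear speed of hatch below 0.02 m/s); the robot touches nothing.
It also fails if it takes over 38 s, if anything falls off the work surface, if the arm or the gripper's body presses on something with over 40 N, if the wrist force passes 120 N, or if a joint passes its speed limit or range.

## Working session

There is one attempt and no reset: what is moved stays moved. The work goes in short steps, Python scripts to look and compute and a shell command to move; the robot and the scene stay as the last step left them, time stands still between calls to the robot, and variables do not carry over. Pictures are saved under pics/ and viewed, at most 10 in all, crops included, and the job is handed in when it is done.

```bash
mkdir -p pics; cat > h.py <<'E'
import numpy as np, cv2
from station import bot
def world(cam, uv, d, M=None):
    M=M or bot.camera_model(cam); K=np.array(M["intrinsics"]);R=np.array(M["R"]);t=np.array(M["t"])
    uv=np.atleast_2d(uv).astype(float); d=np.atleast_1d(d)
    c=np.c_[(uv[:,0]-K[0,2])/K[0,0],(uv[:,1]-K[1,2])/K[1,1],np.ones(len(uv))]*d[:,None]
    return (c-t)@R
def tri(obs): # [(M,uv)]
    A=[];b=[]
    for M,uv in obs:
        K=np.array(M["intrinsics"]);R=np.array(M["R"]);t=np.array(M["t"])
        P=K@np.c_[R,t]
        for i in (0,1):
            r=uv[i]*P[2]-P[i];A.append(r[:3]/np.linalg.norm(r[:3]));b.append(-r[3]/np.linalg.norm(r[:3]))
    return np.linalg.lstsq(np.array(A),np.array(b),rcond=None)[0]
E
python3 - <<'E'
from h import *
o=bot.get_obs();print(o["t"],o["eef_pos"],o["tool_rot"])
ims=[]
for c in("top","side"):
    im,d=bot.read_camera(c);cv2.imwrite(f"pics/{c}0.png",im)
    for n in("hatch","opening"):
        for f in (bot.pinpoint,bot.boxes_of):
            try:
                for r in f(n,c)[:4]:
                    u,v=map(int,r["at"]);print(c,n,f.__name__,np.round(r["at"],1),round(r["score"],2),world(c,r["at"],d[v,u]).round(3))
            except Exception as e: print(c,n,f.__name__,e)
E
```

```text
0.0 [ 0.17003717 -0.65293875  0.40372474] [-9.02204108e-04  9.91895676e-01  1.27051643e-01 -1.85457695e-04]
top hatch call [427.2 295.8] 0.97 [[ 0.186 -0.312  0.041]]
top hatch call [339.5 236.9] 0.83 [[ 0.347 -0.058  0.07 ]]
top hatch call [420.1 136.2] 0.66 [[ 0.654 -0.294  0.036]]
top hatch call [394.8 196.3] 0.64 [[ 0.467 -0.214  0.066]]
top hatch call [428.1 133.9] 0.95 [[ 0.655 -0.312  0.059]]
top hatch call [397.1 193. ] 0.82 [[ 0.476 -0.22   0.068]]
top hatch call [343.1 237.6] 0.6 [[ 0.345 -0.068  0.069]]
top hatch call [430.1 296.2] 0.59 [[ 0.188 -0.315  0.06 ]]
top opening call [244.2 145.3] 0.57 [[0.624 0.244 0.001]]
top opening call [246.7 143.1] 0.64 [[0.63  0.236 0.003]]
side hatch call [328.6 156. ] 0.94 [[ 0.463 -0.183  0.036]]
side hatch call [348.1 214.4] 0.78 [[ 0.338 -0.035  0.037]]
side hatch call [284.5 111.8] 0.7 [[ 0.647 -0.276  0.039]]
side hatch call [449.3 167.2] 0.61 [[ 0.174 -0.29   0.035]]
side hatch call [349. 206.] 0.8 [[ 0.341 -0.043  0.058]]
side hatch call [285.7  99.7] 0.79 [[ 0.654 -0.298  0.063]]
side hatch call [450.5 158. ] 0.63 [[ 0.179 -0.301  0.056]]
side hatch call [329.9 143.9] 0.62 [[ 0.47  -0.203  0.059]]
side opening call [186.8 248.5] 0.57 [[0.637 0.203 0.002]]
side opening call [187.7 258.3] 0.7 [[0.618 0.224 0.005]]
```

View pics/top0.png

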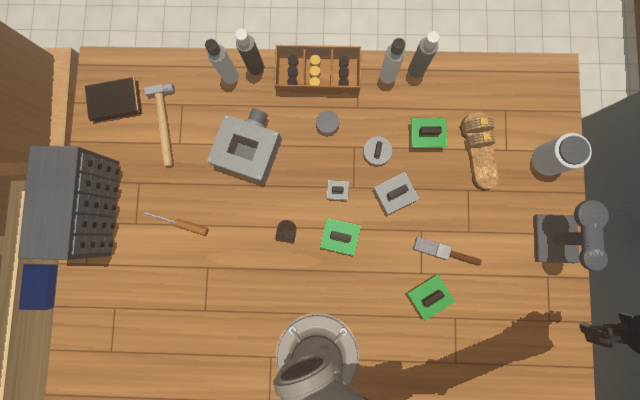

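View pics/side0.png

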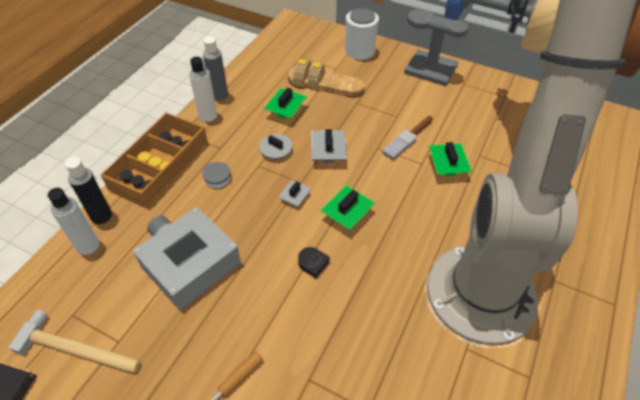

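The top view could offer these for the hatch: 
- grey plate with bar (397,193)
- small grey cover (338,190)
- round cover (378,151)
- green look-alikes (428,133), (341,237), (431,297)

By the description it is the large grey one at (397,193). The box's hatchway is at (243,147), with its pipe at (257,118).

```bash
cat > m.py <<'E'
from h import *
def cloud(c):
    im,d=bot.read_camera(c);v,u=np.nonzero(d>0)
    return im,d,world(c,np.c_[u,v],d[v,u]),np.c_[u,v]
def rect(P):
    (c,s,a)=cv2.minAreaRect((P[:,:2]*1000).astype(np.float32));return np.round(c,1),np.round(s,1),round(a,1)
def sel(W,c,r,z0,z1): return (np.hypot(W[:,0]-c[0],W[:,1]-c[1])<r)&(W[:,2]>z0)&(W[:,2]<z1)
E
python3 - <<'E'
from m import *
cl={}
for c in("top","side"):
    im,d,W,uv=cloud(c)
    for n,ctr,r,zs in(("plate",(.47,-.212),.085,(.028,.046)),("bar",(.47,-.212),.06,(.058,.08)),("boxtop",(.625,.24),.125,(.06,.08)),("pipe",(.70,.2),.06,(.02,.06)),("small",(.475,-.05),.05,(.015,.09))):
        s=sel(W,ctr,r,*zs);P=W[s]
        if len(P)<5: print(c,n,len(P));continue
        print(c,n,len(P),"z",np.median(P[:,2]).round(4),"mean",P.mean(0).round(4),rect(P))
    # hole: points below sheet inside the box outline
    s=sel(W,(.625,.24),.06,-.02,.05);P=W[s];print(c,"hole n",len(P))
    # hole outline: pixels in image -> intersect rays with z=boxtop
    if c=="top":
        M=bot.camera_model(c)
        m=np.zeros(d.shape,np.uint8);q=uv[s];m[q[:,1],q[:,0]]=255
        cn=max(cv2.findContours(m,0,1)[0],key=cv2.contourArea)[:,0]
        C=-np.array(M["R"]).T@np.array(M["t"]);D=world(c,cn,np.ones(len(cn)))-C
        X=C+D*((.07-C[2])/D[:,2])[:,None];print("hole on z=.07",rect(X),"cam",C.round(2))
    if c=="top": a=cv2.resize(im[160:225,350:440],None,fx=4,fy=4,interpolation=2);b=cv2.resize(im[100:190,200:290],(260,260),interpolation=2)
    
cv2.imwrite("pics/crop1.png",np.hstack([a,b]))
E
```

```text
top plate 910 z 0.0371 mean [ 0.4822 -0.2218  0.0371] (array([ 483. , -222.8]), array([ 88.7, 104.5]), 27.9)
top bar 141 z 0.0674 mean [ 0.482  -0.2221  0.067 ] (array([ 482.8, -223.3]), array([18.2, 60.8]), 28.3)
top boxtop 2511 z 0.0701 mean [0.6063 0.23   0.0699] (array([626.4, 224.7]), array([172.4, 199.5]), 72.1)
top pipe 164 z 0.0553 mean [0.6982 0.1919 0.0531] (array([699.4, 198.3]), array([58.6, 44.8]), 68.9)
top small 393 z 0.0217 mean [ 0.4883 -0.0491  0.0254] (array([489.3, -49.1]), array([63.9, 56.3]), 87.8)
top hole n 525
hole on z=.07 (array([602.5, 231.6]), array([78., 59.]), 72.2) cam [ 0.35 -0.03  1.11]
side plate 837 z 0.0356 mean [ 0.4798 -0.2162  0.0357] (array([ 481.7, -221.9]), array([ 89.2, 108.4]), 27.6)
side bar 135 z 0.065 mean [ 0.4813 -0.2188  0.0649] (array([ 482.2, -221. ]), array([19.6, 62.4]), 29.0)
side boxtop 4106 z 0.069 mean [0.6028 0.238  0.0688] (array([625. , 225.7]), array([171.3, 201.4]), 72.2)
side pipe 188 z 0.0552 mean [0.7063 0.2058 0.0533] (array([703.4, 202.4]), array([49. , 40.3]), 68.7)
side small 465 z 0.0208 mean [ 0.4857 -0.043   0.0251] (array([488.9, -47.3]), array([66.7, 57.4]), 87.2)
side hole n 623
```

View pics/crop1.png

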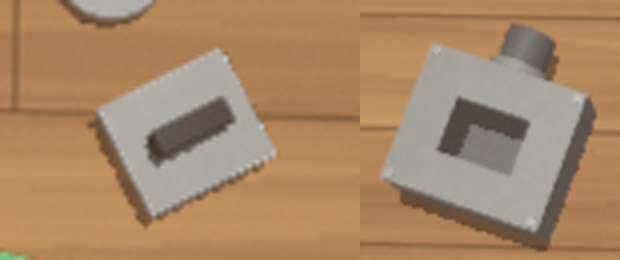

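The crop confirms the choice: a large grey rectangular plate with a black bar, next to a rectangular hatchway in the box with its pipe on the upper right. The two cameras agree on sizes and heights:

| Item | Position (m) | x axis direction | Height (m) |
|---|---|---|---|
| Hatch | (0.482, -0.222) | 28° | plate top 0.037, bar top 0.067 |
| Opening | (0.6025, 0.232) | -17.8° | 0.07 |

```bash
python3 -m pendant '[[0.0854,0.0257,-0.0211,0,0],[0.0854,0.0257,-0.0211,0,0],[0.0854,0.0257,-0.0211,0,0],[0.0854,0.0257,-0.0211,0,0],[0.0854,0.0257,-0.0211,0,0],[0.0854,0.0257,-0.0211,0,0],[0.0854,0.0257,-0.0211,0,0],[0.0854,0.0257,-0.0211,0,0],[0.0854,0.0257,-0.0211,0,0],[0.0854,0.0257,-0.0211,0,0],[0.0854,0.0257,-0.0211,0,0],[0.0854,0.0257,-0.0211,0,0]]' 60; python3 -c "
from station import bot;print(bot.get_obs()['q'])"
```

```text
t: 1.6
eef_pos: [0.4054, -0.329, 0.405]
tool_rot: [0.0, 0.992, 0.127, 0.0]
contact_force: [1.9, -0.5, 0.0]
gripper_width: 1.003
grasp_force: 0.0
[ 0.69747995  0.23310839 -0.15789572  1.90948224  0.04334231  1.00153973
 -0.7957145 ]
```

```bash
python3 -m pendant '[[0.0854,0.0257,-0.0211,0,0],[0.0854,0.0257,-0.0211,0,0],[0.0854,0.0257,-0.0211,0,0],[0.0854,0.0257,-0.0211,0,0],[0.0854,0,0,0,-6.9],[0.0854,0,0,0,-6.9],[0.0854,0,0,0,-6.9],[0.0854,0,0,0,-6.9],[0.0854,0,0,0,-6.9],[0.0854,0,0,0,-6.9],[0.0854,0,0,0,-6.9],[0.0854,0,0,0,-6.9]]';python3 -m pendant '[[0.0854,0,0,0.01,-6.9],[0.0854,0,0,0.01,-6.9],[0.0854,0,0,0.01,-6.9],[0.0854,0,0,0.01,-6.9],[0.0854,0,0,0.01,-6.9],[0.0854,0,0,0.01,-6.9],[0.0854,0,0,0.01,-6.9],[0.0854,0,0,0,0],[0.0854,0,0,0,0]]'; cat > err.py <<'E'
from m import *
import sys
from scipy.spatial.transform import Rotation as Ro
def tool():
    o=bot.get_obs();w,x,y,z=o["tool_rot"];return o,np.array(o["eef_pos"]),Ro.from_quat([x,y,z,w]).as_matrix()
def err(target,yaw):  # target TCP xyz, wanted angle of tool y (deg, mod 180)
    o,p,R=tool();a=np.degrees(np.arctan2(R[1,1],R[0,1]));dy=(yaw-a+90)%180-90
    print("t",round(o["t"],2),"p",p.round(4),"tooly",a.round(2),"yaw row",-dy.round(2),"shift",(R.T@(np.array(target)-p)).round(4),"F",np.round(o["contact_force"],1),"w",round(o["gripper_width"],3),"g",round(o["grasp_force"],1),"tilt",np.degrees(np.arccos(-R[2,2])).round(2))
E
python3 - <<'E'
from err import *
im,d,W,uv=cloud("wrist");cv2.imwrite("pics/w1.png",im)
for n,zs,r in(("plate",(.028,.046),.085),("bar",(.058,.08),.06)):
    P=W[sel(W,(.482,-.222),r,*zs)];print(n,len(P),np.median(P[:,2]).round(4),rect(P))
err((.4825,-.2225,.21),28)
print(bot.get_obs()["q"])
E
```

```text
t: 2.6
eef_pos: [0.483, -0.2229, 0.4049]
tool_rot: [0.0, 0.819, 0.575, 0.0]
contact_force: [0.6, -0.6, -0.6]
gripper_width: 1.0
grasp_force: 0.0
t: 3.35
eef_pos: [0.4828, -0.223, 0.3345]
tool_rot: [-0.0, 0.516, 0.857, 0.0]
contact_force: [-0.1, -0.0, 0.4]
gripper_width: 1.0
grasp_force: 0.0
plate 11765 0.0371 (array([ 482.7, -223.3]), array([ 90.2, 103.9]), 27.9)
bar 2211 0.0669 (array([ 482.5, -222.7]), array([19.8, 59.7]), 27.2)
t 3.4 p [ 0.4831 -0.2231  0.3351] tooly 27.87 yaw row -0.13 shift [ 0.0008 -0.0003  0.1251] F [-0.4 -0.6  0.9] w 1.0 g 0.0 tilt 0.01
[ 0.7361324   0.37231498 -0.51464088  1.93743212  0.23248608  0.88959839
  0.58978297]
```

```bash
python3 -m pendant '[[0.0854,0,0,0.02,0],[0.0854,0,0,0.02,0],[0.0854,0,0,0.02,0],[0.0854,0,0,0.02,0],[0.0854,0,0,0.02,0],[0.0854,0,0,0.0105,0],[0.0854,0,0,0.01,0],[0.0854,0,0,0,0],[0.0,0,0,0,0],[0.0,0,0,0,0],[0.0,0,0,0,0],[0.0,0,0,0,0]]' 100; python3 -m pendant '[[0,0,0,0,0],[0,0,0,0,0],[0,0,0,0,0],[0,0,0,0,0],[0,0,0,0,0],[0,0,0,-0.005,0],[0,0,0,-0.02,0],[0,0,0,-0.03,0],[0,0,0,-0.03,0],[0,0,0,-0.03,0],[0,0,0,0,0]]'
python3 - <<'E'
from err import *
err((.6025,.2316,.33),-17.8)
E
```

```text
t: 4.4
eef_pos: [0.4833, -0.223, 0.2151]
tool_rot: [0.001, 0.514, 0.858, 0.0]
contact_force: [-0.1, -0.8, 0.5]
gripper_width: 0.454
grasp_force: 0.0
t: 5.32
eef_pos: [0.4848, -0.2231, 0.3349]
tool_rot: [0.005, 0.514, 0.858, 0.001]
contact_force: [1.9, -0.2, -1.5]
gripper_width: 0.215
grasp_force: 97.8
t 5.32 p [ 0.4848 -0.2231  0.3349] tooly 28.1 yaw row 45.9 shift [0.3457 0.3179 0.0043] F [ 1.9 -0.2 -1.5] w 0.215 g 97.8 tilt 0.52
```

```bash
python3 -m pendant '[[0,0.012,0.011,0,0],[0,0.024,0.022,0,0],[0,0.03,0.0275,0,0],[0,0.03,0.0275,0,0],[0,0.03,0.0275,0,0],[0,0.03,0.0275,0,0],[0,0.03,0.0275,0,0],[0,0.03,0.0275,0,0],[0,0.03,0.0275,0,0],[0,0.03,0.0275,0,0],[0,0.03,0.0275,0,0],[0,0.024,0.022,0,0]]'; python3 -m pendant '[[0,0.0157,0.0154,0,0],[0,0,0,0,4],[0,0,0,0,6.5],[0,0,0,0,6.5],[0,0,0,0,6.5],[0,0,0,0,6.5],[0,0,0,0,6.5],[0,0,0,0,6.5],[0,0,0,0,2.9],[0,0,0,0,0],[0,0,0,0,0],[0,0,0,0,0]]'
python3 - <<'E'
from err import *
err((.6025,.2316,.33),-17.8)
for c in("top","side","wrist"):
    im,d,W,uv=cloud(c)
    cv2.imwrite(f"pics/{c}2.png",im)
    z=bot.get_obs()["eef_pos"][2]-.214
    P=W[sel(W,(.6025,.2316),.075,z+.028,z+.046)]
    if len(P)>20:
        A=np.c_[P[:,:2]-P[:,:2].mean(0),np.ones(len(P))];k=np.linalg.lstsq(A,P[:,2],rcond=None)[0]
        print(c,len(P),"z exp",round(z+.037,4),np.median(P[:,2]).round(4),rect(P),"slope deg",np.degrees(k[:2]).round(2))
E
```

```text
t: 6.32
eef_pos: [0.5941, 0.2141, 0.3287]
tool_rot: [-0.001, 0.513, 0.858, 0.0]
contact_force: [1.4, 0.5, -1.4]
gripper_width: 0.214
grasp_force: 97.9
t: 7.32
eef_pos: [0.6004, 0.2318, 0.3288]
tool_rot: [-0.0, 0.807, 0.59, -0.0]
contact_force: [-0.2, -0.1, -1.5]
gripper_width: 0.216
grasp_force: 97.9
t 7.32 p [0.6004 0.2318 0.3288] tooly -17.69 yaw row 0.11 shift [ 0.0005  0.002  -0.0012] F [-0.2 -0.1 -1.5] w 0.216 g 97.9 tilt 0.04
top 154 z exp 0.1519 0.1509 (array([624.6, 188.4]), array([63.5, 30.2]), 36.9) slope deg [0.97 0.63]
side 1306 z exp 0.152 0.15 (array([599.8, 232.8]), array([104.9,  93.4]), 72.4) slope deg [-0.25  0.12]
wrist 22345 z exp 0.152 0.1505 (array([600.2, 232.3]), array([103.9,  90.3]), 72.1) slope deg [-0.3   0.05]
```

View pics/side2.png

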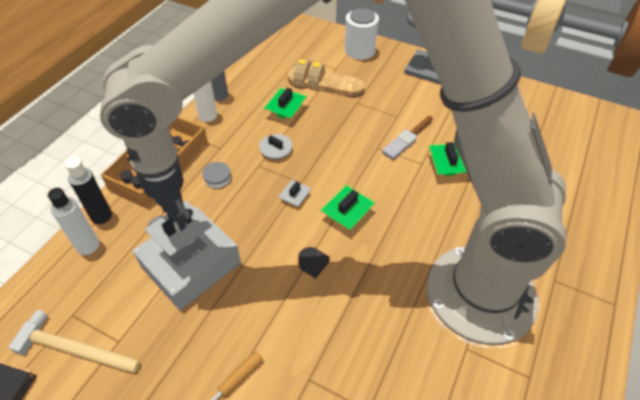

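The side view shows the hatch held level above the box at about (183,225). Wrist and side depth agree on its centre (600, 232.5 mm). I'll shift it 2 mm and go in.

```bash
python3 -m pendant '[[0,0.0005,0.002,0,0.1],[0,0,0,0.01,0],[0,0,0,0.015,0],[0,0,0,0.01,0],[0,0,0,0.005,0],[0,0,0,0.005,0],[0,0,0,0.005,0],[0,0,0,0,0]]' 110
python3 -m pendant '[[0,0,0,0.004,0],[0,0,0,0.004,0],[0,0,0,0.004,0],[0,0,0,0.003,0],[0,0,0,0.003,0],[0,0,0,0,0]]'; python3 -c "
from err import *
err((.6025,.2316,.254),-17.8)"
```

```text
t: 8.13
eef_pos: [0.6025, 0.2316, 0.2782]
tool_rot: [-0.0, 0.808, 0.589, -0.001]
contact_force: [-0.3, -0.1, -1.8]
gripper_width: 0.213
grasp_force: 108.9
t: 8.63
eef_pos: [0.6035, 0.2326, 0.263]
tool_rot: [0.0, 0.808, 0.589, 0.002]
contact_force: [0.2, 0.9, 4.6]
gripper_width: 0.212
grasp_force: 110.4
t 8.63 p [0.6035 0.2326 0.263 ] tooly -17.89 yaw row -0.09 shift [-0.0013 -0.0007  0.009 ] F [0.2 0.9 4.6] w 0.212 g 110.4 tilt 0.24
```

```bash
python3 -m pendant '[[0,0,0,0.003,0],[0,0,0,0.003,0],[0,0,0,0,0],[0,0,0,0,0]]';  python3 -m pendant '[[0,0,0,0.002,0],[0,0,0,0.002,0],[0,0,0,0,0],[0,0,0,0,0]]'; python3 -c "
from err import *
err((.6025,.2316,.254),-17.8)"
```

```text
t: 8.97
eef_pos: [0.6026, 0.2317, 0.2553]
tool_rot: [0.0, 0.808, 0.589, 0.0]
contact_force: [-0.4, -0.0, -2.5]
gripper_width: 0.214
grasp_force: 109.1
t: 9.3
eef_pos: [0.6026, 0.2316, 0.253]
tool_rot: [0.001, 0.809, 0.588, 0.0]
contact_force: [-7.4, -1.9, 14.3]
gripper_width: 0.209
grasp_force: 111.4
t 9.3 p [0.6026 0.2316 0.253 ] tooly -17.91 yaw row -0.11 shift [-0.0001 -0.0001 -0.001 ] F [-7.4 -1.9 14.3] w 0.209 g 111.4 tilt 0.06
```

The force dropped at 0.255 m, so the wings snapped out; it has now risen to 14 N, so the plate is seating. I'll press a little more, relax, and check before letting go.

```bash
python3 -m pendant '[[0,0,0,0.0015,0],[0,0,0,0,0],[0,0,0,0,0]]';  python3 -m pendant '[[0,0,0,-0.002,0],[0,0,0,-0.0005,0],[0,0,0,0,0]]'; cat > chk.py <<'E'
from err import *
err((.6025,.2316,.253),-17.8)
for c in("wrist","side","top"):
    im,d,W,uv=cloud(c)
    cv2.imwrite("pics/chk_%s.png"%c,im)
    P=W[sel(W,(.6025,.2316),.07,.064,.084)]
    if len(P)<20: continue
    h=sel(P,(.6025,.2316),.045,.0,.1);Q=P[h]
    A=np.c_[Q[:,:2]-Q[:,:2].mean(0),np.ones(len(Q))];k=np.linalg.lstsq(A,Q[:,2],rcond=None)[0]
    ring=W[sel(W,(.6025,.2316),.1,.06,.084)];rr=np.hypot(*(ring[:,:2]-[.6025,.2316]).T)>.075
    print(c,"plate z",np.median(Q[:,2]).round(4),"sheet z",np.median(ring[rr,2]).round(4),"slope",np.degrees(k[:2]).round(2))
E
python3 chk.py
```

```text
t: 9.55
eef_pos: [0.6026, 0.2317, 0.253]
tool_rot: [0.001, 0.809, 0.588, 0.0]
contact_force: [-10.9, -4.7, 24.5]
gripper_width: 0.214
grasp_force: 113.0
t: 9.8
eef_pos: [0.6028, 0.2316, 0.2531]
tool_rot: [0.0, 0.809, 0.588, 0.0]
contact_force: [-3.5, -0.9, 10.3]
gripper_width: 0.214
grasp_force: 110.9
t 9.8 p [0.6028 0.2316 0.2531] tooly -17.91 yaw row -0.11 shift [-0.0001 -0.0003  0.0001] F [-3.5 -0.9 10.3] w 0.214 g 110.9 tilt 0.05
wrist plate z 0.0746 sheet z 0.0695 slope [0.05 0.28]
side plate z 0.0745 sheet z 0.0689 slope [0.6  0.22]
top plate z nan sheet z 0.0693 slope [0. 0.]chk.py:9: RuntimeWarning: Mean of empty slice.
  A=np.c_[Q[:,:2]-Q[:,:2].mean(0),np.ones(len(Q))];k=np.linalg.lstsq(A,Q[:,2],rcond=None)[0]
  ret = um.true_divide(
  return _methods._mean(a, axis=axis, dtype=dtype,
  ret = ret.dtype.type(ret / rcount)
```

The plate's top stands 5 mm above the sheet, so it is flush. Release and rise.

```bash
python3 -m pendant '[[0.0854,0,0,-0.001,0],[0.0854,0,0,0,0],[0.0854,0,0,0,0],[0.0854,0,0,0,0],[0.0854,0,0,0,0],[0.0854,0,0,0,0],[0.0854,0,0,-0.01,0],[0.0854,0,0,-0.02,0],[0.0854,0,0,-0.03,0],[0.0854,0,0,-0.03,0],[0.0854,0,0,-0.03,0],[0.0854,0,0,0,0]]'; python3 - <<'E' 2>/dev/null
import runpy;runpy.run_path("chk.py")
from m import *
im,d,W,uv=cloud("wrist")
for n,zs,r in(("plate",(.0725,.08),.075),("bar",(.095,.115),.05)):
    P=W[sel(W,(.6025,.2316),r,*zs)];print(n,len(P),np.median(P[:,2]).round(4),rect(P))
for c in ("catch_a","hatch"):print(c,bot.pinpoint(c,"wrist")[:2])
E
```

```text
t: 10.95
eef_pos: [0.6041, 0.2328, 0.381]
tool_rot: [0.001, 0.809, 0.588, 0.006]
contact_force: [1.1, 1.3, 0.8]
gripper_width: 1.001
grasp_force: 0.0
t 10.95 p [0.6041 0.2328 0.381 ] tooly -17.91 yaw row -0.11 shift [-0.0026 -0.0022  0.1279] F [1.1 1.3 0.8] w 1.001 g 0.0 tilt 0.65
wrist plate z 0.0716 sheet z 0.0666 slope [-0.14  0.09]
side plate z 0.0742 sheet z 0.0689 slope [0.29 0.05]
top plate z 0.075 sheet z 0.0696 slope [-1.56  1.46]
plate 10687 0.0735 (array([602.1, 232.1]), array([103.3,  89.9]), 72.0)
bar 2198 0.1032 (array([602. , 232.1]), array([60. , 19.9]), 72.7)
catch_a []
hatch [{'at': [314.0, 176.2], 'score': 0.76}]
```

View pics/chk_wrist.png

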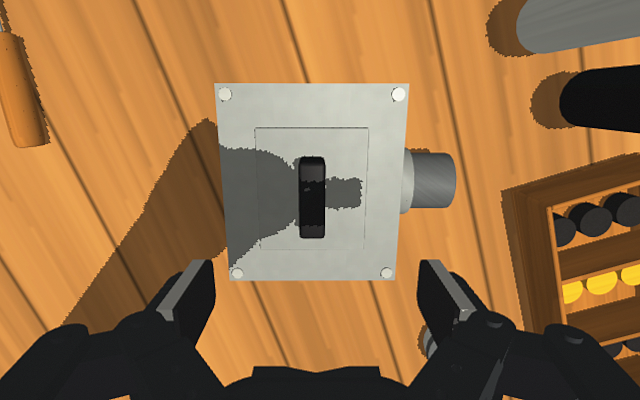

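The wrist view shows the plate lying flat and square on the box, with its bar at (312,197) and the fingers clear. It is centred within 1 mm and its top is 5 mm above the sheet.

```bash
python3 -m pendant '[[0.0854,0,0,0,0],[0.0854,0,0,0,0],[0.0854,0,0,0,0]]'; python3 -c "
from station import bot;print(bot.hand_in())"
```

```text
t: 11.5
eef_pos: [0.6026, 0.2316, 0.3726]
tool_rot: [-0.0, 0.809, 0.588, -0.001]
contact_force: [-0.3, 0.0, -0.1]
gripper_width: 1.0
grasp_force: 0.0
the job is handed in; nothing more can be done
None
```

The large grey hatch is pressed into the dust box, with its plate flush and centred within about 1 mm; I let go of it and handed the job in at 11.5 s, but no verdict came back, and the wings' snap is inferred from the drop in pressing force rather than seen.

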